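# Close the mandoline slicer and park its hand guard over the blade

### The arm

A 7-joint arm with a two-finger parallel gripper is mounted at the origin on a cart in front of the work surface, level with it; the furniture and walls round the work are solid. World frame = base frame: x ahead of the robot, y to its left, z up, the work surface at z = 0. Lengths are in m, angles in rad, forces in N, time in s.
With the tool pointing down it reaches from about 0.4 to 0.85 m from the base axis. Payload 6.9 kg.
Tool frame: the origin (TCP) lies midway between the tips of the shut fingers; the grasp point (between the pads) lies behind it (ctrl.pinch_z is the z of the grasp point in the tool frame, in m); z points along the fingers, y is the line along which they close (so a half turn about z gives the same grasp; the last joint's range is limited). The gripper opens to 85 mm and grips with 20 to 120 N. Pads are 22 mm wide; open, the fingers measure 114 mm over their backs; the gripper's body (76 mm by 85 mm) begins 54 mm behind the grasp point. The pads swing forward as they close: fully open they stand 13 mm farther back than shut.
Start: joints at [-1.01, 0.507, -0.238, 1.5, 0.126, 1.149, -0.155], TCP at [0.275, 0.561, 0.231] pointing down, gripper open.
Joint ranges: [-3.08, 3.08], [-0.24, 2.05], [-1.43, 1.35], [0, 2.5], [-1.52, 4.66], [0.17, 1.96], [-2.89, 2.89]. Speed limits (rad/s): [2.39, 2.39, 3.14, 3.14, 3.14, 3.14, 3.14].

### API

Orientations are given as a unit quaternion [w, x, y, z].
In Python, from station import ctrl, get_state, vision, ticket, models gives the robot as it stands. Calls block until the motion is done:
- ctrl.movep(position, orientation): joint-space move of the TCP to a pose.
- ctrl.movel(position, frame=None, max_speed=0.15): straight line of the TCP; frame=None keeps the orientation; max_speed is the mean speed in m/s.
- ctrl.set_joints(angles): joint-space move.
- ctrl.ungrasp() and ctrl.close_gripper(force=None): open the fingers fully, or close them until they stop; force is the grip in N (None keeps the last).
- ctrl.pause(seconds).
- ctrl.ik(position, orientation): joint angles nearest the present ones, or None.
- get_state(): the state.
- vision.grab_frame(name): name is "side" or "top" or "wrist"; returns (picture, depth): 420x560x3 uint8, blue, green, red; 420x560 float32, m along the optical axis (not along the pixel's ray), 0 where there is no reading.
- vision.camera_info(name): a dict with "mtx" (3x3 intrinsics, pixels), "R" (3x3) and "t" (3): a world point X has camera coordinates R X + t; the wrist camera has in their place "hand_eye" (4x4, takes a point from camera to tool coordinates, whose origin is the TCP and whose axes are the flange's). Camera axes: x right, y down, z forward; pixel columns grow to the right and rows downward; lengths in m; the calibration is good to about 2 mm. A picture is of the moment at which its call begins: read the wrist's pose just before it. camera_info takes no time and is no camera call.
A pose or a line that the arm cannot do raises ctrl.Unreachable and nothing moves.
- ticket.close_job(): hands the job in; it is judged then, once.
Trained networks look in the newest picture that a camera, given by its name, has taken for a name from the list of things; names that differ only in an ending like _2 or _b are one class to them, and where a whole thing is asked for, a point or a joint stands for the part that bears it (a point fixed in the world has none). Each returns a list of dicts, best first, with "p" (0 to 1); they miss things now and then, are a little off and sometimes report something else, mostly with a low value. They report only what shows in the picture. A call takes as long as a camera call.
- models.recognise(camera, target): "point" ([column, row] in pixels, amid what is visible of it).
- models.masks_of(camera, target): "mask" (420x560 bool, what is visible of it) and "point" ([column, row] in pixels, amid what is visible of it).
The state is a dict: "time": time; "qpos": joint angles; "qd": joint speeds; "tau": joint torques, N m; "tcp_pos": TCP position; "eef_rot": TCP orientation; "contact_force": force on the tool from outside, world axes, zero at the start; "wrist_torque": the same for the moment, N m; "width": finger opening in m; "gripper_force": force on a finger pad.
Only numpy, scipy, OpenCV 4.12 (cv2) and the standard library are available. Lean on these libraries where they do the work, as an engineer would, in place of code of your own. Each camera call takes 0.05 s, during which the arm holds its last target. There are 200 camera calls.

### The job

The mandoline slicer on the worktop was left open after use; make it safe to put away. Push its small red thickness slide back until it clicks into the closed notch, marked by the red line, so that the ramp lies level with the blade, and push the black hand guard along the rails until it clicks into its parking notch over the blade, red lines in line. Only push, gently, with the fingers: do not grip the guard or the slide, do not lift or shove the slicer, and leave the bottles, jars, bowl and pepper grinder around it alone.

Things in the scene. Friction and masses are not known exactly. Their poses are not given: they have to be found in the camera images.
- slicer: Loose mandoline slicer on four rubber feet, 2.2 kg; over 15 N of push may shift it. Aluminium rails, black end bars. Origin on the worktop under its middle; x along the rails from the grip bar (-0.189) to the outlet end (+0.179); rails at y = 0.049 to 0.066 either side, tops 38 mm above the worktop, end bars 34 mm. The blade lies aslant across the middle (x = 0 to 0.04).
- thickness_slide (a joint): Red thickness slide: m from closed, along the slicer's +x. 0 = closed notch at the red line (ramp level with blade) and hard stop; 0.036 = fully open. Closing pushes it toward the slicer's -x (to the grip bar). Notches at 0, 0.012, 0.024, 0.036; it may start between two. It slides with about 1 N and leaves a notch with about 4 N.
- slide_tab (a point): Centre of the red slide's thumb tab, 18 mm along the rail, 16 mm across, 39 to 54.5 mm above the worktop; on the slicer at y = -0.081, x = joint thickness_slide. It stands on a black housing beside the -y rail: x = -0.028 to 0.064, y = -0.096 to -0.066, top 38 mm above the worktop.
- guard (a joint): Travel of the black hand guard, in m toward the slicer's +x (outlet end): 0 = grip-bar end, 0.115 = spring ball in the parking notch, guard over the blade, its red lines meeting those on the rails; 0.165 = end. Captive on the rails. Slides with about 2 N, drops into the notch within 4 mm of it, leaves it with about 9 N, so stop when the force rises after the drop; if pushed past, push it back.
- guard_centre (a point): On the guard's vertical axis, 58 mm above the worktop (slicer x = joint guard - 0.095, y = 0), half-way up its round grey chamber: upright cylinder of 34 mm radius, 49 to 67 mm above the worktop, the place to push. Below it a flat plate, 104 mm along the rails by 119 mm, top at 46 mm; above it a black mushroom grip of 24 mm radius, up to 93 mm.
- oil_bottle: Bystander: the tall square clear oil bottle, 45 mm square, 272 mm tall, yellow cap, green label; origin at the centre of its underside. Leave it alone.
- oil_bottle_old: Bystander: the smaller square clear bottle with the black cap, 42 mm square, 170 mm tall; origin at the centre of its underside. Leave it alone.
- pepper_grinder: Bystander: the pepper grinder, round, 43 mm across, 112 mm tall, black cap, glass body; origin at the centre of its underside. Leave it alone.
- salt_bowl: Bystander: the bowl of salt, round, 110 mm across, 51 mm high; origin at the centre of its underside. Leave it alone.
- jar_oats: Bystander: the low jar with the red seal, clip-top glass jar, 94 mm across, 69 mm high; origin at the centre of its underside. Leave it alone.

How it is judged:
By the outcome, as a careful person would: the job done as asked, in the order asked, and still so for the second after the job is handed in, with the robot touching nothing.
It also fails if it takes over 51 s, if anything falls off the work surface, if the arm or the gripper's body presses on something with over 40 N, if the wrist force passes 120 N, or if a joint passes its speed limit or range.

## Working session

There is one attempt and no reset: what is moved stays moved. The work goes in short steps, each a Python script; the robot and the scene stay as the last script left them, time stands still between calls to the robot, and variables do not carry over. Pictures are saved under pics/ and viewed, at most 10 in all, crops included, and the job is handed in when it is done.

```bash
mkdir -p pics; ls; python3 - <<'E'
from station import ctrl,get_state,vision,models
import cv2,numpy as np
s=get_state();print({k:np.round(v,3) for k,v in s.items()},ctrl.pinch_z)
ims=[]
for c in("top","side"):
    im,d=vision.grab_frame(c);ims.append(im);i=vision.camera_info(c)
    print(c,np.round(i["mtx"],1).tolist(),np.round(i["R"],3).tolist(),np.round(i["t"],3))
    for t in("slicer","slide_tab","guard_centre","oil_bottle","oil_bottle_old","pepper_grinder","salt_bowl","jar_oats"):
        for r in models.recognise(c,t)[:2]:
            u,v=np.round(r["point"]).astype(int);z=d[v,u]
            X=i["R"].T@(z*np.linalg.inv(i["mtx"])@[u,v,1]-i["t"]);print(t,round(r["p"],2),u,v,X.round(3))
    cv2.imwrite(f"pics/{c}0.png",im)
E
```

```text
pics
{'time': np.float64(0.0), 'qpos': array([-1.01 ,  0.508, -0.237,  1.501,  0.126,  1.149, -0.155]), 'qd': array([ 0.001,  0.002,  0.   ,  0.   ,  0.001,  0.001, -0.002]), 'tau': array([-0.0000e+00, -6.2058e+01, -2.1870e+00, -2.4965e+01,  1.3000e-02,
        1.2000e-02,  0.0000e+00]), 'tcp_pos': array([0.274, 0.561, 0.23 ]), 'eef_rot': array([-0.   ,  0.225,  0.974, -0.001]), 'contact_force': array([ 0.206,  0.637, -0.028]), 'wrist_torque': array([0.03 , 0.002, 0.023]), 'gripper_force': np.float64(0.0), 'width': np.float64(0.086)} -0.0187
top [[480.8, 0.0, 282.0], [0.0, 480.8, 211.0], [0.0, 0.0, 1.0]] [[0.007, -1.0, -0.007], [-0.985, -0.006, -0.173], [0.173, 0.008, -0.985]] [0.014 0.609 0.836]
slicer 0.57 316 267 [ 0.505 -0.043  0.071]
slicer 0.31 301 264 [ 0.509 -0.016  0.092]
slide_tab 0.64 327 311 [ 0.428 -0.063  0.053]
guard_centre 0.64 300 261 [ 0.514 -0.014  0.092]
oil_bottle 0.73 241 117 [0.741 0.085 0.184]
oil_bottle_old 0.97 318 131 [ 0.738 -0.044  0.127]
pepper_grinder 0.72 280 134 [0.738 0.022 0.109]
salt_bowl 0.56 191 122 [0.782 0.194 0.05 ]
jar_oats 0.94 375 131 [ 0.759 -0.155  0.067]
side [[410.0, 0.0, 276.3], [0.0, 410.0, 213.4], [0.0, 0.0, 1.0]] [[0.404, -0.915, 0.009], [-0.795, -0.355, -0.492], [0.453, 0.192, -0.871]] [-0.238  0.52   0.641]
slicer 0.98 284 275 [ 0.498 -0.057  0.045]
slide_tab 0.53 276 308 [ 0.427 -0.071  0.057]
slide_tab 0.29 284 276 [ 0.495 -0.058  0.046]
guard_centre 0.81 268 262 [ 0.493 -0.024  0.089]
oil_bottle 0.69 271 131 [0.738 0.079 0.156]
oil_bottle_old 0.82 324 168 [ 0.731 -0.048  0.106]
pepper_grinder 0.6 294 164 [0.739 0.023 0.071]
salt_bowl 0.8 235 130 [0.787 0.197 0.052]
jar_oats 0.66 370 190 [ 0.743 -0.153  0.069]
jar_oats 0.25 272 132 [0.74  0.078 0.151]
```

View pics/top0.png

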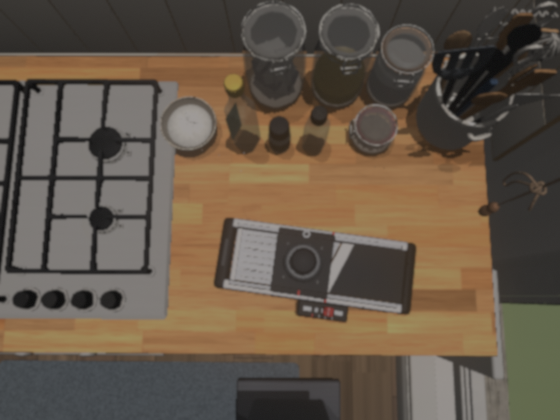

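View pics/side0.png

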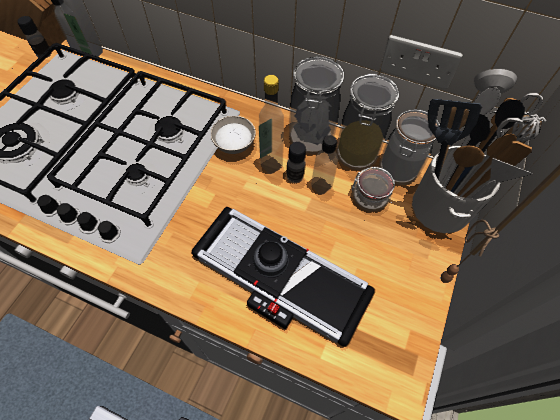

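```bash
cat > h.py <<'E'
from station import ctrl,get_state,vision,models,ticket
import cv2,numpy as np
from scipy.optimize import minimize
def cloud(c,pose=None):
    im,d=vision.grab_frame(c);i=vision.camera_info(c)
    v,u=np.nonzero(d>0);z=d[v,u]
    P=(np.linalg.inv(i["mtx"])@np.stack([u,v,np.ones_like(u)])*z).T
    X=(P-i["t"])@i["R"]
    return im,X,im[v,u].astype(int)
def toS(X,p):
    c,s=np.cos(p[2]),np.sin(p[2]);d=X[:,:2]-p[:2]
    return np.stack([d@[c,s],d@[-s,c]],1)
def toW(x,y,p):
    c,s=np.cos(p[2]),np.sin(p[2]);return np.array([p[0]+c*x-s*y,p[1]+s*x+c*y])
def fit(X,p0):
    m=(abs(X[:,0]-p0[0])<.17)&(abs(X[:,1]-p0[1])<.27)&(X[:,2]<.12);X=X[m];occ=X[:,2]>.022
    def inside(S):  # soft signed membership
        f=lambda S,a,b,c,d:np.min([S[:,0]-a,b-S[:,0],S[:,1]-c,d-S[:,1]],0)
        q=np.maximum(f(S,-.189,.179,-.066,.066),f(S,-.028,.064,-.096,-.06))
        return 1/(1+np.exp(-q/.0015))
    cost=lambda p:np.mean((inside(toS(X,p))-occ)**2)
    best=min((minimize(cost,np.add(p0,[0,0,a]),method="Nelder-Mead",options=dict(initial_simplex=np.add(p0,[0,0,a])+np.vstack([np.zeros(3),np.diag([.02,.02,.1])]),maxiter=300)) for a in(-.1,.1)),key=lambda r:r.fun)
    return best.x,best.fun
def report(c,p0=(.505,-.04,-1.6)):
    im,X,C=cloud(c);p,f=fit(X,p0);S=toS(X,p)
    print(c,"pose",p.round(4),"cost",round(f,4))
    return im,X,C,p
def parts(X,C,p):
    S=toS(X,p);z=X[:,2]
    g=(z>.084)&(z<.1)&(abs(S[:,1])<.05)&(abs(S[:,0])<.15)
    red=(C[:,2]>110)&(C[:,2]>2*C[:,1])&(C[:,2]>2*C[:,0])&(z>.044)&(z<.062)&(abs(S[:,1]+.081)<.02)&(abs(S[:,0])<.1)
    mid=lambda A:(np.percentile(A,2,0)+np.percentile(A,98,0))/2
    for n,m in(("grip",g),("tab",red)):
        if m.sum()>3:print(n,m.sum(),mid(S[m]).round(4),"world",mid(X[m]).round(4), "range",np.ptp(S[m],0).round(3))
E
python3 - <<'E'
from h import *
for c in("top","side"):
    im,X,C,p=report(c);parts(X,C,p)
E
```

```text
top pose [ 0.5105 -0.0504 -1.7036] cost 0.0064
grip 550 [-0.0304 -0.0002] world [ 0.5142 -0.0202  0.0893] range [0.045 0.046]
tab 24 [ 0.0257 -0.0806] world [ 0.4267 -0.0651  0.0537] range [0.014 0.011]
side pose [ 0.5118 -0.0496 -1.7041] cost 0.0077
grip 423 [-0.0294 -0.0018] world [ 0.5135 -0.0203  0.0902] range [0.046 0.046]
tab 59 [ 0.0269 -0.0819] world [ 0.427  -0.0652  0.0552] range [0.017 0.014]
```

```bash
cat >> h.py <<'E'
P=np.array([.5112,-.0500,-1.7038]);phi=(P[2]+np.pi+np.pi/2)/2
Q=np.array([0,np.cos(phi),np.sin(phi),0])
ax=np.array([np.cos(P[2]),np.sin(P[2]),0])
def W(x,y,z):return np.r_[toW(x,y,P),z]
def st(f0=0):
    s=get_state();return s["time"],toS(s["tcp_pos"][None],P)[0],s["tcp_pos"][2],(s["contact_force"]-f0)@ax,s["contact_force"]-f0
def show(t):print("t %.2f S %s z %.4f Fx %.2f F %s"%(t[0],t[1].round(4),t[2],t[3],t[4].round(1)))
E
python3 - <<'E'
from h import *
print(phi,[ctrl.ik(W(*a),Q) is not None for a in((.065,-.081,.16),(.065,-.081,.044),(0,-.081,.044),(-.09,0,.053),(-.02,0,.053))])
ctrl.close_gripper(20)
ctrl.movep(W(.065,-.081,.15),Q);show(st())
ctrl.movel(W(.065,-.081,.045),max_speed=.1);show(st());print(get_state()["width"])
im,_=vision.grab_frame("side");cv2.imwrite("pics/s1.png",cv2.resize(im[200:360,170:400],None,fx=3,fy=3))
E
```

```text
1.5042944901923447 [True, True, True, True, True]
t 4.20 S [ 0.0643 -0.0806] z 0.1501 Fx -0.70 F [-0.   0.7 -0.4]
t 5.40 S [ 0.065  -0.0807] z 0.0454 Fx 0.35 F [ 0.2 -0.4 -0.2]
0.0002683534845497272
```

View pics/s1.png

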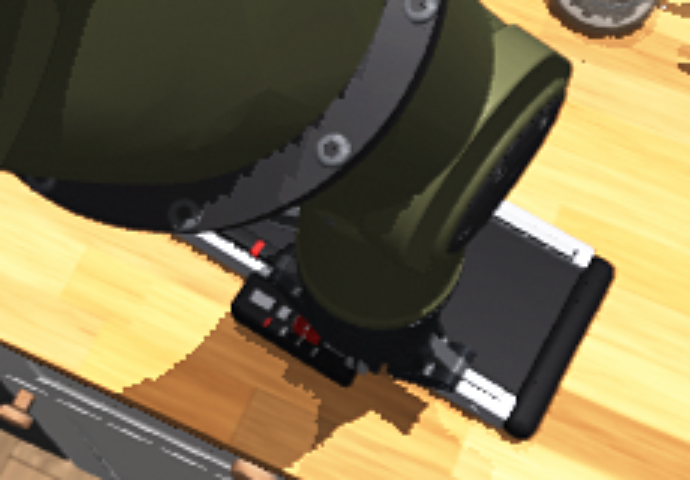

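The picture shows the arm over the housing, with the red tab (305,330) visible just left of the fingers and nothing touched. Next I push the slide in small, force-watched steps.

```bash
python3 - <<'E'
from h import *
f0=np.mean([get_state()["contact_force"] for _ in range(3)],0)
x=.065
while x>.012:
    x-=.0015 if x>.029 else .001
    ctrl.movel(W(x,-.081,.045),max_speed=.02);s=st(f0)
    if x<.052:show(s)
    if s[3]>(8 if x>.03 else 6.5):break
E
```

```text
t 7.70 S [ 0.0514 -0.081 ] z 0.0450 Fx -0.60 F [ 1.2  0.4 -0.5]
t 7.95 S [ 0.0499 -0.081 ] z 0.0450 Fx -0.40 F [1.4 0.2 1. ]
t 8.20 S [ 0.0484 -0.081 ] z 0.0450 Fx -0.17 F [0.9 0.1 0.7]
t 8.45 S [ 0.0469 -0.081 ] z 0.0450 Fx -0.51 F [-0.3  0.5  1. ]
t 8.70 S [ 0.0455 -0.081 ] z 0.0450 Fx 0.90 F [-0.2 -0.9  0. ]
t 8.95 S [ 0.0443 -0.081 ] z 0.0450 Fx 2.36 F [ 0.2 -2.4  0.3]
t 9.20 S [ 0.042 -0.081] z 0.0450 Fx 1.68 F [ 0.7 -1.8  0.1]
t 9.45 S [ 0.0406 -0.081 ] z 0.0450 Fx 0.76 F [ 1.  -0.9  0. ]
t 9.70 S [ 0.0393 -0.081 ] z 0.0450 Fx 0.64 F [ 1.6 -0.9  0.3]
t 9.95 S [ 0.0378 -0.081 ] z 0.0450 Fx -0.04 F [ 0.3 -0.   0.6]
t 10.20 S [ 0.0363 -0.081 ] z 0.0450 Fx -0.48 F [ 0.9  0.4 -0. ]
t 10.45 S [ 0.0348 -0.081 ] z 0.0450 Fx -0.38 F [ 0.2  0.4 -0.2]
t 10.70 S [ 0.0335 -0.081 ] z 0.0450 Fx 0.58 F [-0.5 -0.5 -0.6]
t 10.95 S [ 0.0323 -0.081 ] z 0.0450 Fx 3.85 F [ 0.1 -3.9 -1.5]
t 11.20 S [ 0.0301 -0.081 ] z 0.0450 Fx 0.26 F [ 0.2 -0.3 -0.6]
t 11.45 S [ 0.0285 -0.081 ] z 0.0450 Fx -0.15 F [0.5 0.1 0.5]
t 11.70 S [ 0.0278 -0.081 ] z 0.0450 Fx -0.02 F [ 0.8 -0.1  0.5]
t 11.95 S [ 0.0269 -0.081 ] z 0.0450 Fx 0.69 F [ 0.2 -0.7 -0.2]
t 12.20 S [ 0.0259 -0.081 ] z 0.0450 Fx 0.89 F [-0.1 -0.9  0.2]
t 12.45 S [ 0.0248 -0.081 ] z 0.0450 Fx -0.21 F [ 0.8  0.1 -0.7]
t 12.70 S [ 0.0239 -0.081 ] z 0.0450 Fx 0.15 F [-0.1 -0.1  0.2]
t 12.95 S [ 0.0229 -0.081 ] z 0.0450 Fx 0.21 F [ 0.8 -0.3  0.7]
t 13.20 S [ 0.0219 -0.081 ] z 0.0450 Fx 0.43 F [ 0.7 -0.5  0.8]
t 13.45 S [ 0.0213 -0.081 ] z 0.0450 Fx 1.57 F [ 1.2 -1.7  0.8]
t 13.70 S [ 0.0206 -0.081 ] z 0.0450 Fx 5.61 F [-0.9 -5.5  0.1]
t 13.95 S [ 0.0203 -0.081 ] z 0.0450 Fx 7.74 F [-0.1 -7.8 -0.1]
```

```bash
python3 - <<'E'
from h import *
ctrl.movel(W(.035,-.081,.045),max_speed=.06)
ctrl.movel(W(.035,-.081,.15),max_speed=.15)
ctrl.movel(W(-.095,0,.15),max_speed=.15);show(st())
for c in("top","side"):
    im,X,C,p=report(c);parts(X,C,P);
    cv2.imwrite(f"pics/{c}2.png",cv2.resize(im[200:360,170:430],None,fx=3,fy=3))
ctrl.movel(W(-.095,0,.056),max_speed=.1);show(st())
E
```

```text
t 16.39 S [-0.0939 -0.0005] z 0.1499 Fx 0.26 F [-0.7 -0.2  0.2]
top pose [ 0.5103 -0.0521 -1.7042] cost 0.0055
grip 183 [-0.0169  0.0003] world [ 0.5138 -0.0341  0.0896] range [0.018 0.042]
tab 18 [ 0.     -0.0816] world [ 0.4302 -0.0396  0.0545] range [0.013 0.011]
side pose [ 0.5118 -0.0496 -1.7039] cost 0.0083
grip 422 [-0.0299 -0.0014] world [ 0.5135 -0.0203  0.0903] range [0.046 0.046]
tab 54 [-0.0001 -0.0814] world [ 0.4303 -0.0389  0.0556] range [0.017 0.015]
t 17.58 S [-0.095   0.0004] z 0.0565 Fx -0.32 F [-0.7  0.4 -0.3]
```

View pics/side2.png

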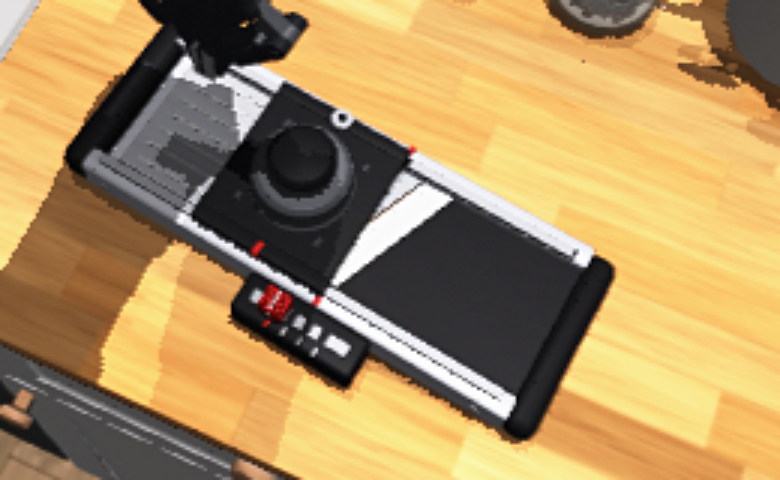

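The slide tab now measures at x = 0.000 with the tab at its red line (275,300), and the slicer hasn't moved. The guard's red line is at (258,247) and the rail's at (318,300), so I push the guard next.

```bash
python3 - <<'E'
from h import *
f0=np.mean([get_state()["contact_force"] for _ in range(3)],0)
x=-.095
while x<-.018:
    x+=.003 if x<-.036 else .0008
    ctrl.movel(W(x,0,.056),max_speed=.025);s=st(f0)
    if x>-.08:show(s)
    if s[3]<(-9 if x<-.036 else -4.5):break
E
```

```text
t 18.92 S [-0.0798 -0.    ] z 0.0560 Fx -0.10 F [0.2 0.1 0.7]
t 19.18 S [-0.0768 -0.    ] z 0.0560 Fx 1.16 F [ 0.4 -1.2  1.4]
t 19.45 S [-0.0738  0.    ] z 0.0560 Fx 0.59 F [ 0.8 -0.7  0.7]
t 19.72 S [-0.0707  0.    ] z 0.0560 Fx 0.16 F [ 0.8 -0.3  0. ]
t 19.98 S [-0.0676  0.    ] z 0.0560 Fx -0.64 F [ 1.8  0.4 -0.3]
t 20.25 S [-0.0646  0.    ] z 0.0560 Fx -0.05 F [ 1.2 -0.1 -0. ]
t 20.52 S [-0.0616  0.    ] z 0.0560 Fx -0.15 F [0.2 0.1 0.4]
t 20.78 S [-0.0586  0.    ] z 0.0560 Fx 0.13 F [-0.1 -0.1  0.2]
t 21.05 S [-0.0556 -0.    ] z 0.0560 Fx 0.53 F [ 1.2 -0.7  0.9]
t 21.32 S [-0.0526  0.    ] z 0.0560 Fx -0.57 F [1.2 0.4 0.9]
t 21.58 S [-0.0496  0.    ] z 0.0560 Fx -0.28 F [ 0.7  0.2 -0.2]
t 21.85 S [-0.0466  0.    ] z 0.0560 Fx -0.13 F [0.5 0.1 1.1]
t 22.12 S [-0.0436 -0.    ] z 0.0560 Fx -0.78 F [ 1.7  0.6 -0.3]
t 22.38 S [-0.0406 -0.    ] z 0.0560 Fx -0.97 F [ 0.6  0.9 -0.1]
t 22.65 S [-0.0376 -0.    ] z 0.0560 Fx 0.12 F [ 1.5 -0.3 -0.3]
t 22.92 S [-0.0346  0.    ] z 0.0560 Fx 0.94 F [ 1.5 -1.1 -0.1]
t 23.17 S [-0.0341  0.    ] z 0.0560 Fx -0.68 F [1.7 0.5 1.2]
t 23.42 S [-0.0333 -0.    ] z 0.0560 Fx 0.19 F [ 1.  -0.3  0.1]
t 23.67 S [-0.0323 -0.0001] z 0.0560 Fx -0.50 F [1.3 0.3 0.6]
t 23.92 S [-0.0316 -0.0001] z 0.0560 Fx 0.92 F [ 0.1 -0.9  0.1]
t 24.17 S [-0.0309 -0.    ] z 0.0560 Fx 1.52 F [ 0.7 -1.6  0.3]
t 24.42 S [-0.0301 -0.    ] z 0.0560 Fx -0.88 F [1.6 0.7 1. ]
t 24.67 S [-0.0293 -0.    ] z 0.0560 Fx -0.22 F [ 0.1  0.2 -0. ]
t 24.92 S [-0.0285 -0.    ] z 0.0560 Fx 0.95 F [ 0.4 -1.   0.1]
t 25.17 S [-0.0277 -0.    ] z 0.0560 Fx 0.66 F [ 0.5 -0.7  0.6]
t 25.42 S [-0.0271  0.    ] z 0.0560 Fx 0.25 F [ 1.3 -0.4  0.4]
t 25.67 S [-0.0266 -0.    ] z 0.0560 Fx -2.26 F [ 1.6  2.1 -0.7]
t 25.92 S [-0.026 -0.   ] z 0.0560 Fx -3.82 F [ 1.7  3.6 -0.3]
t 26.17 S [-0.0255  0.    ] z 0.0560 Fx -6.01 F [ 2.5  5.7 -0.3]
```

```bash
python3 - <<'E'
from h import *
ctrl.movel(W(-.05,0,.056),max_speed=.06)
ctrl.movel(W(-.05,0,.16),max_speed=.15)
ctrl.movel(W(-.24,.0,.2),max_speed=.2);show(st())
for c in("top","side"):
    im,X,C,p=report(c);parts(X,C,P)
    cv2.imwrite(f"pics/{c}3.png",cv2.resize(im[200:360,170:430],None,fx=3,fy=3))
E
```

```text
t 28.70 S [-2.383e-01  1.000e-04] z 0.1996 Fx -0.02 F [-0.3  0.1  0.5]
top pose [ 0.5105 -0.0503 -1.7033] cost 0.0056
grip 552 [ 0.0204 -0.0012] world [ 0.5076 -0.0698  0.0895] range [0.046 0.046]
tab 29 [-0.0007 -0.0816] world [ 0.4304 -0.0384  0.0542] range [0.014 0.011]
side pose [ 0.5118 -0.0495 -1.7041] cost 0.0076
grip 440 [ 0.0205 -0.0013] world [ 0.5072 -0.07    0.0902] range [0.045 0.046]
tab 58 [-0.0003 -0.0814] world [ 0.4304 -0.0388  0.055 ] range [0.017 0.015]
```

View pics/side3.png

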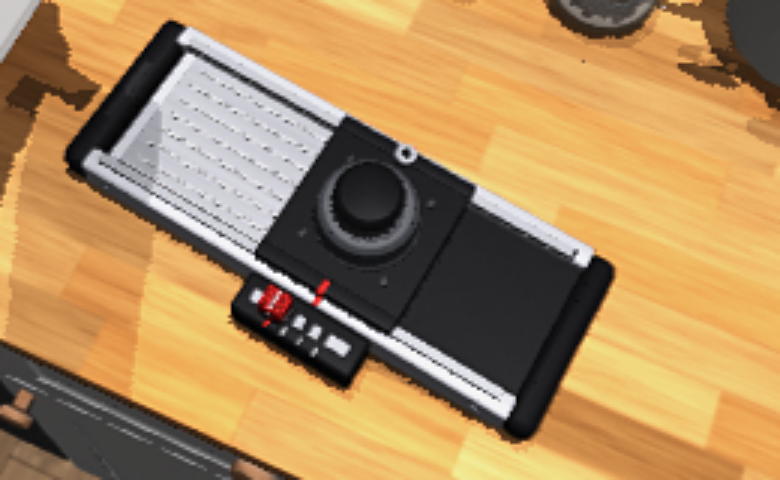

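The guard's red line now meets the rail's at (320,292), with the guard measured at 0.115. The slide is at 0, and the slicer hasn't moved.

```bash
python3 -c "
from station import ticket
print(ticket.close_job())"
```

```text
the job is handed in; nothing more can be done
None
```

The job is handed in: the thickness slide is in its closed notch, the guard is parked over the blade with the red lines meeting, the slicer has not moved, and the robot was clear of everything at about 29 s.

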